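# Tare the balance with its guarded, sunken key

### The arm

A 6-joint arm with a two-finger parallel gripper is mounted at the origin on the work surface. World frame = base frame: x ahead of the robot, y to its left, z up, the work surface at z = 0. Lengths are in mm, angles in degrees, forces in N, time in s.
With the tool pointing down it reaches from about 325 to 925 mm from the base axis. Payload 3.1 kg.
Tool frame: the origin (TCP) lies at the very end of the fingers, on their centre line; the grasp point (between the pads) lies grasp_offset behind it (grasp_offset is the distance from the TCP to the grasp point, in mm); z points along the fingers, y is the line along which they close (so a half turn about z gives the same grasp; the last joint's range is limited). The gripper opens to 85 mm and grips with 20 to 120 N. Pads are 22 mm wide; open, the fingers measure 114 mm over their backs; the gripper's body (76 mm by 85 mm) begins 54 mm behind the grasp point. The pads swing forward as they close: fully open they stand 13 mm farther back than shut.
Start: joints at [59.232, 12.427, 92.441, -0, 75.132, -6.429], TCP at [257.57, 569.471, 231.3] pointing down, gripper open.
Joint ranges: [-157.48, 157.48], [-44.54, 120.13], [17.64, 146.25], [-64.5, 244.5], [7.68, 150.69], [-147.95, 147.95]. Speed limits (degrees/s): [159.86, 159.86, 180, 180, 180, 180].

### API

Orientations are given as [roll, pitch, yaw] about the fixed x, y, z axes, in that order (R = Rz(yaw) Ry(pitch) Rx(roll)).
In Python, from station import * gives the robot as it stands. Calls block until the motion is done:
- goto(position, orientation): joint-space move of the TCP to a pose.
- move_l(position, attitude=None, speed=150): straight line of the TCP; attitude=None keeps the orientation; speed is the mean speed in mm/s.
- move_j(angles): joint-space move.
- grip(opening, squeeze=None): finger opening in mm; squeeze is the grip in N (None keeps the last); returns when the fingers have stopped.
- wait(seconds).
- solve_ik(position, orientation): joint angles nearest the present ones, or None.
- get_obs(): the state.
- get_image(name): name is "scene" or "side" or "wrist"; returns the picture (480x640x3 uint8, red, green, blue); there is no depth.
- get_calibration(name): a dict with "fx", "fy", "cx", "cy" (pixels), "R" (3x3) and "t" (3): a world point X has camera coordinates R X + t; the wrist camera has in their place "mount" (4x4, takes a point from camera to tool coordinates, whose origin is the TCP and whose axes are the flange's). Camera axes: x right, y down, z forward; pixel columns grow to the right and rows downward; lengths in mm; the calibration is good to about 2 mm. A picture is of the moment at which its call begins: read the wrist's pose just before it. get_calibration takes no time and is no camera call.
A pose or a line that the arm cannot do raises Unreachable and nothing moves.
- sign_off(): hands the job in; it is judged then, once.
Trained networks look in the newest picture that a camera, given by its name, has taken for a name from the list of things; names that differ only in an ending like _2 or _b are one class to them, and where a whole thing is asked for, a point or a joint stands for the part that bears it (a point fixed in the world has none). Each returns a list of dicts, best first, with "score" (0 to 1); they miss things now and then, are a little off and sometimes report something else, mostly with a low value. They report only what shows in the picture. A call takes as long as a camera call. They do not tell look-alikes from the thing itself.
- spot_in(name, camera): "extent" ([centre column, centre row, width, height] in pixels, round what is visible of it).
- regions_of(name, camera): "region" (480x640 bool, what is visible of it) and "extent" ([centre column, centre row, width, height] in pixels, round what is visible of it).
The state is a dict: "t": time; "joint_pos": joint angles; "qvel": joint speeds; "effort": joint torques, N m; "tcp_pos": TCP position; "ee_rot": TCP orientation; "wrist_force": force on the tool from outside, world axes, zero at the start; "moment": the same for the moment, N m; "grip_width": finger opening in mm; "grip_force": force on a finger pad.
Only numpy, scipy, OpenCV 4.12 (cv2) and the standard library are available. Lean on these libraries where they do the work, as an engineer would, in place of code of your own. Each camera call takes 0.05 s, during which the arm holds its last target. There are 200 camera calls.

### The job

Tare the balance with the dish and cartridge case left standing on its pan: with a fingertip push the blue-lipped cover fully open, reach down into the well it guarded and press the sunken blue key all the way down, let the key come back up, then push that cover fully shut again. Push the lip from one side only, never pinch it, and leave the red-lipped cover and key, the dish, the case, the jar and the tweezers where they are.

Things in the scene. Friction and masses are not known exactly. Their poses are not given: they have to be found in the camera images.
- tare_housing: grey housing of the blue key, 130 x 76 x 46 mm, fixed on the balance; origin at its underside, straight below the middle of its well; z up, x points along the slide from the lip end towards the weighing pan (the way a cover shuts), y across. Its housing reaches from x = -95 to +35 mm. Both housings have the same yaw as the balance, and either may be the left one
- tare_well (a point): centre of the mouth of the round well that holds the blue tare (zero) key, level with the top face of the housing (58 mm above the table); well 48 mm across, 40 mm deep to its floor, straight walls; axes as the housing. Along both sides of the well run aluminium rails 5 mm high, 60 mm apart, with the cover sliding between them
- tare_key_top (a point): middle of the flat top of the sunken blue tare (zero) key, a round spring key 28 mm across; at rest its top lies 18 mm below the mouth of the well; pressed straight down
- tare_key (a joint): travel of the blue key in m: 0 up, 0.006 fully down; starts to give at 1.5 N, fully down at 5 N, springs back by itself
- tare_cover (a joint): sliding white cover over the blue key's well, 64 x 58 x 4 mm, its top 4.5 mm above the mouth of the well: 0 shut over the well, 0.060 fully open (slid along the housing's -x, the well then wholly clear); starts nearly shut; slides with 1.5 N of friction, stays where it is left and has a stop at each end
- tare_lip (a point): middle of the top edge of the blue upright lip at the -x end of that cover; lip 12 mm thick along x, 50 mm wide along y, 16 mm tall above the cover's top. The lip stands 26 mm to the -x side of the cover's middle and moves with it; it is made of two 6 mm halves, tare_lip_near (its -x face is pushed to shut) and tare_lip_far (its +x face is pushed to open); axes as the housing
- power_housing: grey housing of the red key, 130 x 76 x 46 mm, fixed on the balance; origin at its underside, straight below the middle of its well; z up, x points along the slide from the lip end towards the weighing pan (the way a cover shuts), y across. Its housing reaches from x = -95 to +35 mm. Both housings have the same yaw as the balance, and either may be the left one
- power_well (a point): centre of the mouth of the round well that holds the red power key, level with the top face of the housing (58 mm above the table); well 48 mm across, 40 mm deep to its floor, straight walls; axes as the housing. Along both sides of the well run aluminium rails 5 mm high, 60 mm apart, with the cover sliding between them
- power_key_top (a point): middle of the flat top of the sunken red power key, a round spring key 28 mm across; at rest its top lies 18 mm below the mouth of the well; pressed straight down
- power_key (a joint): travel of the red key in m: 0 up, 0.006 fully down; starts to give at 1.5 N, fully down at 5 N, springs back by itself
- power_cover (a joint): sliding white cover over the red key's well, 64 x 58 x 4 mm, its top 4.5 mm above the mouth of the well: 0 shut over the well, 0.060 fully open (slid along the housing's -x, the well then wholly clear); starts nearly shut; slides with 1.5 N of friction, stays where it is left and has a stop at each end
- power_lip (a point): middle of the top edge of the red upright lip at the -x end of that cover; lip 12 mm thick along x, 50 mm wide along y, 16 mm tall above the cover's top. The lip stands 26 mm to the -x side of the cover's middle and moves with it; it is made of two 6 mm halves, power_lip_near (its -x face is pushed to shut) and power_lip_far (its +x face is pushed to open); axes as the housing
- balance: white laboratory balance, fixed; base plate 300 (x) x 240 (y) x 12 mm, origin at the middle of its underside on the table; round steel weighing pan 112 mm across, top 28 mm above the table, 75 mm to the +x side of the origin; the two key housings stand side by side (110 mm apart) on its -x half
- dish: loose white weighing dish on the pan, 72 mm across, 12 mm high; origin at the middle of its underside
- case: loose brass cartridge case standing in the dish, 10 mm across, 19 mm tall; origin at the middle of its underside
- jar: loose specimen jar with black cap standing beside the balance on its +y side, 42 mm across, 55 mm tall; origin at the middle of its underside
- tweezers: loose steel tweezers lying beside the balance on its -y side, 120 mm long along their x, about 20 mm wide, 6 mm high; origin near their middle
Mind the look-alikes: they are no part of the job. Several things have the shape of the dish; the one meant has the colours described above. There is more than one size of the jar; the job needs the smaller.

How it is judged (in metres and radians):
On the way, in this order (a step that is already met when the one before it is completed fails the run):
1. the blue-lipped cover is pushed open (value of joint tare_cover above 0.053 m), for 0.1 s.
2. with the cover open, a finger presses the blue key down to its stop (value of joint tare_key above 0.005 m and value of joint tare_cover above 0.05 m and contact force between the fingers and tare_key above 1 N), for 0.1 s.
3. the blue key is let back up while the cover is still open (value of joint tare_key below 0.001 m and value of joint tare_cover above 0.045 m), for 0.05 s.
At the end, for the whole second after the job is handed in: The blue-lipped cover is shut again to within 4 mm, the blue key is up (within 1 mm), the red key is up and its cover within 8 mm of where it was, and dish, case, jar and tweezers are within 10 mm of where they were; case, dish and jar upright (value of joint tare_cover below 0.004 m and value of joint each of tare_key, power_key below 0.001 m and distance of power_lip from where it was at the start of the episode below 0.008 m and distance of each of dish, case, jar, tweezers from where it was at the start of the episode below 0.01 m and angle between each of case, jar's own z axis and vertical below 0.2 rad and angle between dish's own z axis and vertical below 0.1 rad); the robot touches nothing.
It fails at once if a lip is pinched or squeezed from both sides (over 5 N on both its halves) ((contact force between the fingers and tare_lip_near above 5 N and contact force between the fingers and tare_lip_far above 5 N) or (contact force between the fingers and power_lip_near above 5 N and contact force between the fingers and power_lip_far above 5 N)).
It fails at once if the red key is pressed (over 2 mm) or its cover moved over 8 mm (value of joint power_key above 0.002 m or distance of power_lip from where it was at the start of the episode above 0.008 m).
It fails at once if dish, case, jar or tweezers moved or lifted over 10 mm (distance of any of dish, case, jar, tweezers from where it was at the start of the episode above 0.01 m).
It fails at once if the cartridge case is tipped over (over 0.5 rad) (angle between case's own z axis and vertical above 0.5 rad).
It also fails if it takes over 51 s, if anything falls off the work surface, if the arm or the gripper's body presses on something with over 40 N, if the wrist force passes 120 N, or if a joint passes its speed limit or range.

## Working session

There is one attempt and no reset: what is moved stays moved. The work goes in short steps, each a Python script; the robot and the scene stay as the last script left them, time stands still between calls to the robot, and variables do not carry over. Pictures are saved under pics/ and viewed, at most 10 in all, crops included, and the job is handed in when it is done.

```bash
mkdir -p pics; python3 - <<'E'
from station import *
import cv2,numpy as np
o=get_obs();print(o['t'],o['tcp_pos'],o['ee_rot'],o['grip_width'])
for c in("scene","side"):
    im=get_image(c);cv2.imwrite(f"pics/{c}0.png",im[:,:,::-1])
    k=get_calibration(c);print(c,k)
    for n in("tare_lip","power_lip","tare_housing","power_housing","balance","dish","jar","tweezers"):
        print(n,[(round(d['score'],2),np.round(d['extent']).tolist()) for d in spot_in(n,c)][:3])
E
```

```text
0.0 [257.13705707 568.77283242 229.97588717] [-1.79867725e+02 -1.69397275e-02  1.55661500e+02] 85.47993745552564
scene {'fx': 520.5673739021347, 'fy': 520.5673739021347, 'cx': 329.7057267026602, 'cy': 241.82980587874954, 'R': array([[-0.5138478 ,  0.85781007,  0.01105983],
       [ 0.64072565,  0.3923183 , -0.65996742],
       [-0.57046567, -0.33203649, -0.75121281]]), 't': array([ 360.89711382, -401.30910181, 1353.11167797])}
tare_lip [(0.84, [297.0, 208.0, 40.0, 35.0]), (0.22, [403.0, 283.0, 24.0, 37.0])]
power_lip [(0.78, [352.0, 223.0, 38.0, 41.0])]
tare_housing [(0.66, [301.0, 211.0, 67.0, 74.0])]
power_housing [(0.69, [356.0, 226.0, 62.0, 76.0])]
balance [(0.71, [312.0, 268.0, 179.0, 141.0])]
dish [(0.86, [302.0, 274.0, 41.0, 34.0]), (0.81, [189.0, 205.0, 38.0, 21.0]), (0.8, [391.0, 368.0, 42.0, 40.0])]
jar [(0.91, [464.0, 285.0, 39.0, 54.0]), (0.87, [402.0, 284.0, 27.0, 37.0]), (0.15, [353.0, 221.0, 39.0, 40.0])]
tweezers [(0.9, [221.0, 235.0, 44.0, 38.0])]
side {'fx': 510.44455054493073, 'fy': 510.44455054493073, 'cx': 319.1924002980108, 'cy': 243.22858091428563, 'R': array([[ 0.85076882, -0.52549001,  0.00725752],
       [-0.25698045, -0.42801831, -0.86646487],
       [ 0.45842499,  0.73529625, -0.49918529]]), 't': array([-568.27259811,  263.97649502,  640.45019548])}
tare_lip [(0.88, [343.0, 297.0, 49.0, 29.0])]
power_lip [(0.92, [303.0, 266.0, 48.0, 28.0])]
tare_housing [(0.84, [333.0, 314.0, 90.0, 75.0]), (0.73, [346.0, 298.0, 50.0, 34.0])]
power_housing [(0.84, [288.0, 288.0, 89.0, 69.0])]
balance [(0.55, [339.0, 307.0, 212.0, 130.0]), (0.53, [290.0, 285.0, 85.0, 68.0]), (0.28, [304.0, 267.0, 48.0, 27.0])]
dish [(0.78, [368.0, 269.0, 38.0, 22.0]), (0.75, [469.0, 391.0, 52.0, 40.0]), (0.7, [340.0, 230.0, 32.0, 16.0])]
jar [(0.84, [293.0, 244.0, 18.0, 29.0]), (0.67, [251.0, 232.0, 26.0, 40.0])]
tweezers [(0.76, [428.0, 348.0, 63.0, 30.0])]
```

View pics/scene0.png

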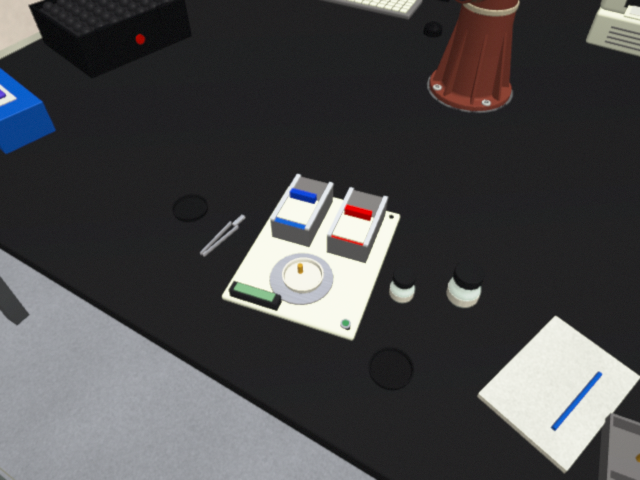

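View pics/side0.png

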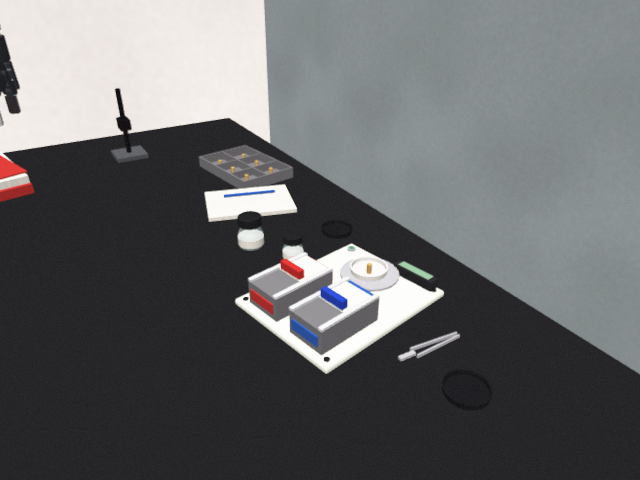

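The scene picture shows the blue lip at (303,196) and the red lip at (358,212). In the side picture they are at (334,298) and (292,268). The other blue and red things that could be mistaken for them are the cover edge strips at (290,224) and (347,240), the front labels in the side view at (304,332) and (261,302), the pen at (577,400) and the box at (15,110). I'm choosing the upright blue lip at (303,196), and will check it with the wrist camera.

```bash
cat > h.py <<'E'
from station import *
import cv2,numpy as np
def ray(c,uv,cal=None):
    k=get_calibration(c) if cal is None else cal
    R,t=np.array(k['R']),np.array(k['t'])
    d=R.T@np.array([(uv[0]-k['cx'])/k['fx'],(uv[1]-k['cy'])/k['fy'],1]);return -R.T@t,d
def onz(c,uv,z,cal=None):
    o,d=ray(c,uv,cal);return o+d*(z-o[2])/d[2]
def Rm(e):
    from scipy.spatial.transform import Rotation as S
    return S.from_euler('xyz',e,degrees=True).as_matrix()
def wristcal(o):
    k=dict(get_calibration('wrist'));M=np.array(k['mount']);T=np.eye(4);T[:3,:3]=Rm(o['ee_rot']);T[:3,3]=o['tcp_pos']
    C=np.linalg.inv(T@M);k['R']=C[:3,:3];k['t']=C[:3,3];return k
E
python3 - <<'E'
from h import *
S={'b':(303,196),'r':(358,212)};D={'b':(334,298),'r':(292,268)}
for n in 'br':
    (o1,d1),(o2,d2)=ray('scene',S[n]),ray('side',D[n])
    a=np.linalg.lstsq(np.c_[d1,-d2],o2-o1,rcond=None)[0];p,q=o1+a[0]*d1,o2+a[1]*d2
    print(n,(p+q)/2,np.linalg.norm(p-q), onz('scene',S[n],72),onz('side',D[n],72))
print('plate corners',[onz('scene',u,12).round() for u in((399,212),(353,332),(227,293))])
print('pan',onz('scene',(301,278),28).round(), get_calibration('wrist'))
E
```

```text
b [ 628.68741216 -105.0537086    69.45299452] 2.9063431690756354 [ 629.58781893 -102.75904464   72.        ] [ 627.51523352 -109.28824622   72.        ]
r [613.1163227    4.45031222  71.35978364] 2.3998625719038844 [612.48051079   5.30119821  72.        ] [613.1683213    2.24572364  72.        ]
plate corners [array([516.,  49.,  12.]), array([804., 105.,  12.]), array([ 849., -119.,   12.])]
pan [766. -20.  28.] {'fx': 330.73807780144807, 'fy': 330.73807780144807, 'cx': 320.7490759557551, 'cy': 239.36605251400835, 'mount': array([[-6.89148425e-04, -9.44144135e-01, -3.29532058e-01,
         8.62944594e+01],
       [ 9.99999721e-01, -5.55818796e-04, -4.98813916e-04,
        -1.01112044e-01],
       [ 2.87792121e-04, -3.29532310e-01,  9.44144255e-01,
        -1.41412513e+02],
       [ 0.00000000e+00,  0.00000000e+00,  0.00000000e+00,
         1.00000000e+00]])}
```

```bash
python3 - <<'E'
from h import *
for y in(11,-169): print(y,solve_ik([680,-50,240],[180,0,y]))
goto([640,-45,240],[180,0,-169]); 
grip(0,20)
o=get_obs();im=get_image('wrist');cv2.imwrite('pics/w1.png',im[:,:,::-1])
print(o['t'],o['tcp_pos'],o['ee_rot'],o['grip_width'],o['wrist_force'])
k=wristcal(o)
for n in("tare_lip","power_lip"):
    print(n,[(round(d['score'],2),np.round(d['extent']).tolist()) for d in spot_in(n,'wrist')][:3])
E
```

```text
11 [-1.00979544e+01  1.88480289e+01  8.35847008e+01 -2.54444375e-14
  7.75672704e+01  6.89020456e+01]
-169 [ -10.09795438   18.84802887   83.58470077    0.           77.56727037
 -111.09795438]
4.2333 [640.00147393 -45.02952599 239.99825387] [ 1.79998611e+02 -9.25969884e-04 -1.69002213e+02] -0.12139041214369382 [-0.51131942 -0.54543834 -0.23893964]
tare_lip [(0.85, [263.0, 218.0, 64.0, 58.0])]
power_lip [(0.68, [374.0, 224.0, 63.0, 65.0]), (0.47, [323.0, 294.0, 53.0, 17.0])]
```

View pics/w1.png

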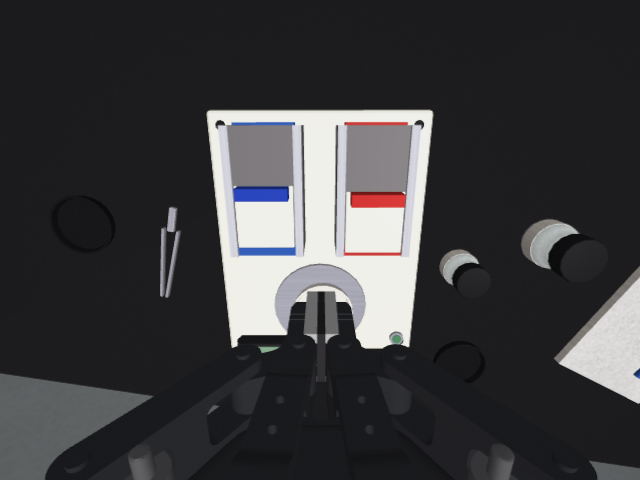

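The wrist view shows the blue lip at (261,195) on the left, with its white cover below it and a blue strip at (267,251). The red lip is at (378,200). The blue housing is the left one, and the plate's upper corners are at (208,111) and (433,111).

```bash
python3 - <<'E'
from h import *
o=get_obs();k=wristcal(o);im=cv2.imread('pics/w1.png')
hsv=cv2.cvtColor(im,cv2.COLOR_BGR2HSV)
for n,m in(('b',cv2.inRange(hsv,(105,120,60),(130,255,255))),('r',cv2.inRange(hsv,(0,150,80),(8,255,255))|cv2.inRange(hsv,(172,150,80),(180,255,255)))):
    N,L,st,ce=cv2.connectedComponentsWithStats(m)
    for s in st[1:]:
        if s[4]>80:
            x,y,w,h,a=s; print(n,s)
            if h>10:
                for u in((x,y+h),(x+w,y+h)):print('  far top edge',onz('wrist',u,78.5,k).round(1))
            else:
                for u in((x,y+h),(x+w,y+h)):print('  strip low edge z62.5',onz('wrist',u,62.5,k).round(1))
for nm,u,z in(('plateL',(208,111),12),('plateR',(433,111),12),('railUL',(218,125),63),('railUR',(303,125),63),('railLL',(231,257),63),('railLR',(304,257),63),('redUL',(336,125),63),('redUR',(420,125),63),('redLL',(338,256),63),('redLR',(411,256),63)):
    print(nm,onz('wrist',u,z,k).round(1))
E
```

```text
b [232 122  63   3 162]
  strip low edge z62.5 [ 571.6 -140.2   62.5]
  strip low edge z62.5 [560.7 -83.8  62.5]
b [233 186  56  16 807]
  far top edge [ 638.4 -128.3   78.5]
  far top edge [628.5 -77.   78.5]
b [239 247  56   8 393]
  strip low edge z62.5 [ 697.6 -119.9   62.5]
  strip low edge z62.5 [686.5 -62.8  62.5]
r [345 123  62   2 123]
  strip low edge z62.5 [552.  -39.1  62.5]
  strip low edge z62.5 [541.3  16.4  62.5]
r [351 192  54  15 801]
  far top edge [622.1 -19.1  78.5]
  far top edge [612.5  30.6  78.5]
r [345 253  56   2 111]
  strip low edge z62.5 [676.6 -11.8  62.5]
  strip low edge z62.5 [665.6  45.3  62.5]
plateL [ 565.1 -178.8   12. ]
plateR [520.6  51.4  12. ]
railUL [ 574.  -152.6   63. ]
railUR [559.3 -76.6  63. ]
railLL [ 701.2 -127.7   63. ]
railLR [686.7 -53.2  63. ]
redUL [553.6 -47.2  63. ]
redUR [539.   27.9  63. ]
redLL [678.9 -18.8  63. ]
redLR [664.5  55.6  63. ]
```

```bash
cat >> h.py <<'E'
W=np.array([659.7,-96.8]);a=np.radians(11);U=np.array([np.cos(a),np.sin(a)]);V=np.array([-U[1],U[0]])
AT=[180,0,-169]
def P(s,z,l=0): return [*(W+s*U+l*V),z]
def F():
    f=np.array(get_obs()['wrist_force']);return np.array([f[:2]@U,f[:2]@V,f[2]])
def S():
    p=np.array(get_obs()['tcp_pos']);return (p[:2]-W)@U,p[2]
E
python3 - <<'E'
from h import *
goto(P(6,110),AT);move_l(P(6,67),speed=80);f0=F();print(f0)
move_l(P(-10,67),speed=60);print(S(),F()-f0)
move_l(P(-35,67),speed=60);print(S(),F()-f0)
move_l(P(-64,67),speed=60);print(S(),F()-f0)
s=-64
while s>-78:
    s-=1;move_l(P(s,67),speed=30);f=F()-f0
    if f[0]>7:break
print(s,S(),f,get_obs()['t'])
im=get_image('scene');cv2.imwrite('pics/s2.png',cv2.resize(im[140:340,200:440,::-1],None,fx=3,fy=3))
E
```

```text
[ 0.21215421 -0.53595429 -0.70761794]
(np.float64(-10.380609789064174), np.float64(67.31574432264966)) [0.5194837  0.52021809 0.82525268]
(np.float64(-35.80284000002037), np.float64(66.77198192401221)) [-0.61906167  0.88292041  1.21035051]
(np.float64(-64.67962249061287), np.float64(66.92139445149301)) [0.87804025 0.71888219 1.25947086]
-70 (np.float64(-68.0051914145062), np.float64(67.18355549904933)) [ 7.34891541 -0.2470173  -4.29914973] 8.8083
```

View pics/s2.png

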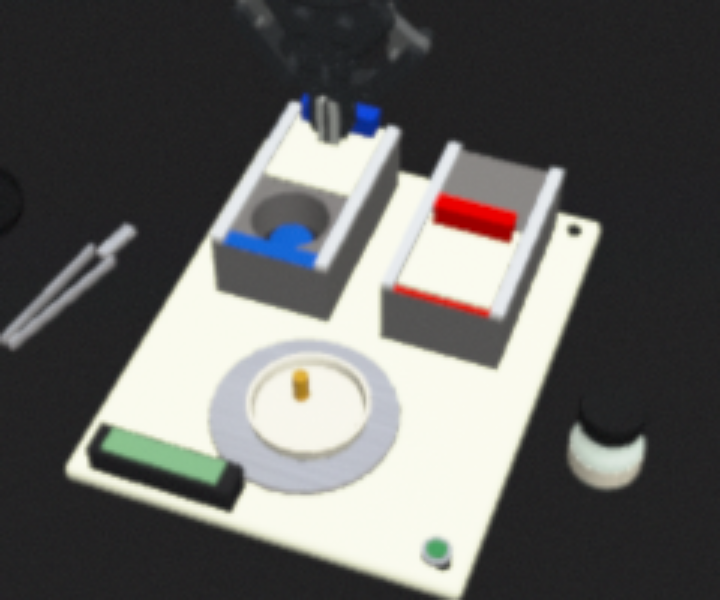

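The crop shows the blue lip at the far -x end, at (340,112), with the fingers in front of it and the well fully clear with the blue key in it at (290,237). The red cover, dish, case, jar and tweezers haven't moved. Next is the key press.

```bash
python3 - <<'E'
from h import *
move_l(P(-60,67),speed=60);move_l(P(-55,90),speed=80);move_l(P(0,90),speed=100)
o=get_obs();k=wristcal(o);im=get_image('wrist');cv2.imwrite('pics/w3.png',im[:,:,::-1])
move_l(P(0,62),speed=80);f0=F();move_l(P(0,43),speed=50);print(S(),F()-f0)
z=43
while z>30:
    z-=1;move_l(P(0,z),speed=25);f=F()-f0;print(z,round(S()[1],1),f.round(1))
    if f[2]>9:break
wait(.3);print(S(),F()-f0)
move_l(P(0,50),speed=50);print(F()-f0);move_l(P(0,100),speed=100);wait(.1);print(get_obs()['t'])
E
```

```text
(np.float64(-0.33051652226957745), np.float64(42.43003197503229)) [-0.23837166 -1.03304768 -0.54923747]
42 42.3 [-1.4 -0.3 -0.9]
41 41.0 [-1.3 -1.3 -1. ]
40 40.1 [-0.  -1.4  0.5]
39 39.3 [-0.9 -1.4  1.5]
38 38.2 [-0.4 -0.3  1.6]
37 37.2 [-0.7 -1.5  3.6]
36 36.2 [-1.3 -0.8  4. ]
35 35.2 [-0.1 -0.9  3.9]
34 34.2 [-0.9 -1.5  4.6]
33 34.1 [-2.8  0.2  7.4]
32 34.0 [-4.5  0.2 12.4]
(np.float64(0.25582831954966595), np.float64(33.99413148748005)) [-4.00519597  0.649929   11.45527598]
[-1.81022879 -0.85240773 -0.42078299]
15.7083
```

The key bottomed out at z = 34 and came back up. Now I'll shut the cover from the -x side.

```bash
python3 - <<'E'
from h import *
move_l(P(-116,100),speed=150);move_l(P(-116,68),speed=80);f0=F()
move_l(P(-104,68),speed=60);move_l(P(-50,68),speed=60);print(S(),F()-f0)
s=-50
while s<-36:
    s+=1;move_l(P(s,68),speed=30);f=F()-f0
    if f[0]<-8:break
print(s,S(),f)
move_l(P(-56,68),speed=60);move_l(P(-60,150),speed=120)
goto([600,-45,260],AT)
o=get_obs();print(o['t']);k=wristcal(o);im=get_image('wrist');cv2.imwrite('pics/w4.png',im[:,:,::-1])
hsv=cv2.cvtColor(im,cv2.COLOR_RGB2HSV);N,L,st,ce=cv2.connectedComponentsWithStats(cv2.inRange(hsv,(105,120,60),(130,255,255)))
for x,y,w,h,A in st[1:]:
    if A>80 and h>9: print((onz('wrist',(x+w/2,y+h),78.5,k)[:2]-W)@U,'expect -20 shut')
E
```

```text
(np.float64(-49.684277553883), np.float64(68.09509097722797)) [-0.22727751 -1.51406901  0.56811574]
-39 (np.float64(-41.73447261841892), np.float64(67.90204161409905)) [-9.73371767 -1.13280412  6.62059165]
23.175
-19.654459107833855 expect -20 shut
174.42958397425534 expect -20 shut
```

View pics/w4.png

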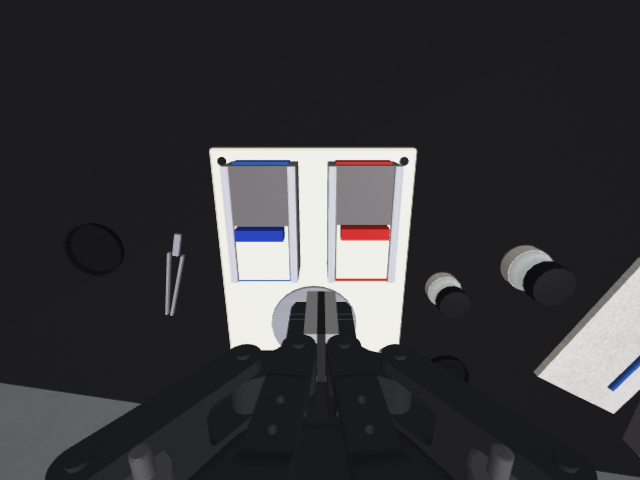

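The wrist view shows the blue cover shut: its lip is at (260,235), the front strip is only a thin line at (265,281), and the far face measures -19.7 mm where -20 is shut. The red lip at (365,232), the jar and the tweezers look undisturbed, and the arm is clear of everything.

```bash
python3 -c "
from station import *
print(sign_off())"
```

```text
the job is handed in; nothing more can be done
None
```

I pushed the blue cover fully open, pressed the blue key to its stop, let it spring back and pushed the cover shut again (about 0.3 mm from shut by the wrist camera). The job is handed in at about 23 s; the red cover, jar and tweezers looked undisturbed in the last picture, while the dish and case were last seen in place before the key press.

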